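# Check the vacuum pump's oil with its dip gauge

### The arm

A 7-joint arm with a two-finger parallel gripper is mounted at the origin on a cart in front of the work surface, level with it; the furniture and walls round the work are solid. World frame = base frame: x ahead of the robot, y to its left, z up, the work surface at z = 0. Lengths are in m, angles in rad, forces in N, time in s.
With the tool pointing down it reaches from about 0.425 to 0.875 m from the base axis. Payload 4.7 kg.
Tool frame: the origin (TCP) lies midway between the tips of the shut fingers; the grasp point (between the pads) lies 19 mm behind it; z points along the fingers, y is the line along which they close (so a half turn about z gives the same grasp; the last joint's range is limited). The gripper opens to 87 mm and grips with 3 to 60 N. Pads are 19 mm wide; open, the fingers measure 117 mm over their backs; the gripper's body (75 mm by 190 mm) begins 51 mm behind the grasp point.
Start: joints at [-1.3, 0.321, -0.07, 1.45, 0.023, 1.371, -0.057], TCP at [0.165, 0.629, 0.187] pointing down, gripper open.
Joint ranges: [-2.86, 2.86], [-0.3, 2.09], [-1.38, 1.24], [0.06, 2.45], [-1.56, 4.7], [0.09, 2.05], [-2.69, 2.69]. Speed limits (rad/s): [2.57, 2.57, 3.14, 3.14, 3.14, 3.14, 3.14].

### API

Orientations are given as a rotation vector (axis times angle).
In Python, from bench import ctrl, get_image, calibration gives the robot as it stands.
- The arm moves only by the tool apply_moves, never from a script. Its arguments are lists of equal length, an entry for each row: "dp": the shift along the tool's x, y, z in m, a list of three; "twist": the turn, a rotation vector about the tool's x, y, z in rad, a list of three; "fingers": the closure, from 0 (fully open) to 1 (shut). In form: {"dp": [[dx, dy, dz], ...], "twist": [[ax, ay, az], ...], "fingers": [fingers, ...]}. A call has 1 to 10 rows; each row shifts and turns the commanded pose from where the row before left it, along the tool's axes as they then stand; what a row does not reach is not made up. A row lasts 1/10 s, in which the tool goes at most 50 mm and 8.59 degrees, less where a joint would pass 70% of its speed; a pose out of reach is approached as far as the arm can. A call is refused whole if a number of a shift passes 0.05 or a number of a turn 0.15, either way. A call with a gripper value outside its range is refused whole. The fingers move at their own pace and stop on an object; "newtons" is the grip in N (left out, the last holds). Time passes only in rows, so rows that do not move let the fingers close. It gives the time, the measured TCP pose, the force, the opening and the grip force at its end, in the units of the state.
- ctrl.get_state(): the state, without advancing time (a new reading comes with each control period).
- get_image(name): name is "scene" or "top" or "wrist"; returns the picture (384x512x3 uint8, red, green, blue); there is no depth.
- calibration(name): a dict with "fx", "fy", "cx", "cy" (pixels), "eye" and "attitude" of the camera in the world; the wrist camera has in their place "hand_eye" (4x4, takes a point from camera to tool coordinates, whose origin is the TCP and whose axes are the flange's). Camera axes: x right, y up, looking along -z (the intrinsics and any distortion apply to the point x, -y, -z); pixel columns grow to the right and rows downward; lengths in m; the calibration is good to about 2 mm. A picture is of the moment at which its call begins: read the wrist's pose just before it. calibration takes no time and is no camera call.
- ctrl.close_job(): hands the job in; it is judged then, once.
The state is a dict: "time": time; "joint_positions": joint angles; "qd": joint speeds; "joint_torque": joint torques, N m; "position": TCP position; "tool_rot": TCP orientation; "ft_force": force on the tool from outside, world axes, zero at the start; "torque": the same for the moment, N m; "grip_width": opening from 0.0 (shut) to 1.0 (fully open); "grip_force": force on a finger pad.
Only numpy, scipy, OpenCV 4.12 (cv2) and the standard library are available. Lean on these libraries where they do the work, as an engineer would, in place of code of your own. Each camera call takes 0.05 s, during which the arm holds its last target. There are 200 camera calls.

### The job

Check the oil of the bench vacuum pump: raise the hinged hatch on its top gently all the way back onto its stop, take the red-handled dip gauge from its rest and slide it down the slanted filler neck, without forcing it, until its collar seats on the rim. Then draw the gauge right out and finish while still holding it, level and still, with its tip over the drip tray of the rest and about 10 cm or more above the tray, so that the oil mark can be read. Leave the hatch open, do not drop the gauge, and do not shift the things standing about.

Things in the scene. Friction and masses are not known exactly. Their poses are not given: they have to be found in the camera images.
- pump: White bench vacuum pump, 240 mm deep (x), 180 wide (y), fixed. Origin: underside, middle line; x points from its front to its back, z up. Front part (x -130 to 12 mm): open bay, walls 7 mm thick and 128 mm high, inside 166 mm wide, floor at 60 mm (fittings to 92), covered by the hatch. Behind it (x 12 to 112 mm) the motor section, 160 mm high; a filter cap at its left rear reaches 180 mm.
- hatch (a joint): Angle of the pump's hatch (rad): 0 shut, 1.83 fully open on its stop, leaning 15 degrees back past upright. Hinge axis along the pump's y at the back of the bay. It is a stiff friction hinge (about 0.22 N m, 2 to 4 N at the knob): the hatch stays where it is left. It starts shut or a little ajar (to 0.15).
- hatch_hinge (a point): Point on the hinge axis on the pump's middle line, 133 mm above the pump's origin. Axes as the pump's. The hatch plate, 8 mm thick and 178 mm wide, reaches 132 mm forward from here when shut; its top is then 137 mm above the worktop.
- hatch_knob (a point): Centre of the hatch's black pull: a barrel 16 mm thick, 32 mm long along the pump's y axis, on a 10 mm stem; it can be pinched end to end (32 mm) and turns between the fingers. Hatch shut: 114 mm in front of and 36 mm above the hinge axis, 32 mm above the hatch's face, 18 mm behind its front edge. Its frame turns with the hatch.
- guide_neck: Filler neck in the bay, fixed to the pump: slanted guide tube 70 mm long with brass funnel mouth. Origin: centre of the mouth rim on which the collar seats, at x -50, y 0, z 100 mm of the pump. Its z axis runs outward along the tube: 45 degrees up and toward the pump's front. Bore 12 mm; funnel 21 mm wide inside, 26 mm outside, 10 mm deep. Free space below the tube.
- gauge_grip (a point): Middle of the dip gauge's red handle, a round bar 16 mm thick, 60 mm long, that can be pinched across at any slant. The x axis points along the gauge to its tip. Weight 50 to 90 g, balance point about 60 mm from here toward the tip. It starts lying level in the rest, axis 51 mm above the worktop, handle overhanging the tray's -x end.
- gauge_collar (a point): Centre of the seating face (tip side) of the gauge's brass collar, 26 mm in diameter and 6 mm thick, 36 mm from the middle of the handle toward the tip. Axes as gauge_grip.
- gauge_tip (a point): Tip of the gauge's steel rod, 8 mm in diameter, 100 mm beyond the collar's seating face, its end tapered to 4 mm, with two dark marks near it. Axes as gauge_grip.
- gauge: The dip gauge as a whole; origin and axes as gauge_collar.
- rest: The gauge's rest, fixed: steel drip tray 135 x 100 mm (x, y), rim 14 mm high, with two white cheeks 62 mm high and 40 mm wide at x -39 and +31 mm, each with an open V notch that carries the rod. Origin: underside, centre of the tray; x points along the lying gauge toward its tip. The handle's middle starts about 89 mm from it in -x. It stands left or right of the pump.
- slide_case: Black slide case, 85 x 165 x 30 mm, loose, on the other side of the pump from the rest; leave it alone. Origin: centre of its underside.
- wipes_tub: Blue tub with a white lid, 68 mm in diameter, 134 mm high, loose; leave it alone. Origin: underside.
- oil_bottle: Brown bottle with a blue cap, 46 mm in diameter, 88 mm high, loose; leave it alone. Origin: underside.
- marker: Blue marker pen, 132 mm long, 12 mm thick, lying on the worktop, loose; leave it alone. Origin: underside.

How it is judged:
On the way, in this order (a step that is already met when the one before it is completed fails the run):
1. the hatch is fully open on its stop (value of joint hatch above 1.75 rad and velocity of joint hatch below 0.3 rad/s), for 0.2 s.
2. the gauge is in the filler neck with its collar seated on the rim (distance between gauge_collar and guide_neck below 0.005 m and angle between the x axis of gauge and the z axis of guide_neck, either way round below 0.1 rad and z of gauge_tip in the frame of guide_neck below -0.09 m), for 0.2 s.
3. the gauge is drawn right out of the neck (z of gauge_tip in the frame of guide_neck above 0.01 m), for 0.1 s.
At the end, for the whole second after the job is handed in: The hatch stands open on its stop (at least 1.72 rad); the gauge is held by the fingers alone, still (under 3 cm/s), level within 10 degrees, at least 10 cm above the worktop, its tip above the drip tray (inside the tray's outline seen from above) (value of joint hatch above 1.72 rad and angle between gauge_tip's own x axis and vertical between 1.3958 and 1.7458 rad and height (world z) of each of gauge_tip, gauge_grip above 0.1 m and x of gauge_tip in the frame of rest between -0.0675 and 0.0675 m and y of gauge_tip in the frame of rest between -0.05 and 0.05 m and contact force between the fingers and gauge above 1 N and contact force between gauge and rest below 0.05 N and contact force between gauge and pump below 0.05 N and linear speed of gauge below 0.03 m/s); the arm keeps its last pose, push and grip.
It fails at once if the hatch is banged against its stop (faster than 2 rad/s in the last 0.25 rad) (value of joint hatch above 1.58 rad and velocity of joint hatch above 2 rad/s).
It fails at once if the gauge is forced into the neck (more than 40 N) (contact force between gauge and guide_neck above 40 N).
It fails at once if the gauge is dropped on the worktop (height (world z) of gauge_tip below 0.012 m or height (world z) of gauge_grip below 0.025 m).
It fails at once if a bystander (slide case, blue tub, brown bottle, marker) is shifted by more than 3 cm (distance of any of slide_case, wipes_tub, oil_bottle, marker from where it was at the start of the episode above 0.03 m).
It also fails if it takes over 72 s, if anything falls off the work surface, if the arm or the gripper's body presses on something with over 40 N, if the wrist force passes 120 N, or if a joint passes its speed limit or range.

## Working session

There is one attempt and no reset: what is moved stays moved. The work goes in short steps, Python scripts to look and compute and a tool call to move; the robot and the scene stay as the last step left them, time stands still between calls to the robot, and variables do not carry over. Pictures are saved under pics/ and viewed, at most 10 in all, crops included, and the job is handed in when it is done.

Besides the shell and the picture viewer there is one more tool, called after "Request:" as name(argument=value, ...) on one line, values as JSON. apply_moves: Moves the arm, as the interface text tells. Its arguments: {"type":"object","properties":{"dp":{"type":"array"},"twist":{"type":"array"},"fingers":{"type":"array"},"newtons":{"type":"number"}},"required":["dp","twist","fingers"]}

```bash
ls; mkdir -p pics
python3 - <<'E'
from bench import ctrl,get_image,calibration
import cv2,numpy as np
for n in("scene","top","wrist"):
    print(n,calibration(n))
print(ctrl.get_state())
for n in("scene","top"):
    im=get_image(n)[:,:,::-1]; cv2.imwrite(f"pics/{n}0.png",cv2.resize(im,(800,600),interpolation=cv2.INTER_CUBIC)); cv2.imwrite(f"pics/{n}0_raw.png",im)
E
```

```text
pics
scene {'fx': 371.0163813717419, 'fy': 371.0163813717419, 'cx': 252.05255653273733, 'cy': 185.79926686934888, 'eye': array([0.12957468, 0.91350783, 1.23217012]), 'attitude': array([ 0.21490139, -0.96947025, -2.49209428])}
top {'fx': 403.06897553382714, 'fy': 403.06897553382714, 'cx': 261.99395239984, 'cy': 193.7139104733291, 'eye': array([0.31916614, 0.03624406, 1.35032942]), 'attitude': array([ 0.14267999, -0.15019209, -1.58268461])}
wrist {'fx': 287.4968950328413, 'fy': 287.4968950328413, 'cx': 255.80992869035185, 'cy': 183.8946867213071, 'hand_eye': array([[-5.35793526e-04,  9.53428899e-01,  3.01617387e-01,
         8.34341094e-02],
       [ 9.99999738e-01,  3.63891016e-04,  6.26121645e-04,
        -6.91000845e-05],
       [ 4.87206613e-04,  3.01617643e-01, -9.53428844e-01,
        -1.97035206e-01],
       [ 0.00000000e+00,  0.00000000e+00,  0.00000000e+00,
         1.00000000e+00]])}
{'time': 0.0, 'joint_positions': array([-1.29992384,  0.32180321, -0.07006704,  1.45165611,  0.02257613,
        1.37077919, -0.05686762]), 'qd': array([-0.00044311, -0.00033968, -0.00039717,  0.00024288,  0.00083826,
       -0.00136226,  0.00131748]), 'joint_torque': array([-4.23889978e-04, -4.91279840e+01, -4.04216694e-01, -3.12525129e+01,
       -6.39966619e-02,  4.39159304e-02,  1.91307240e-04]), 'position': array([0.16497333, 0.62808989, 0.18568375]), 'tool_rot': array([-4.02145724e-01, -3.11558544e+00,  2.90993476e-03]), 'ft_force': array([ 0.91190104,  0.76317756, -1.24039658]), 'torque': array([-0.01523265, -0.01450154, -0.02692662]), 'grip_force': 0.0, 'grip_width': 1.0036028769200276}
```

View pics/scene0.png

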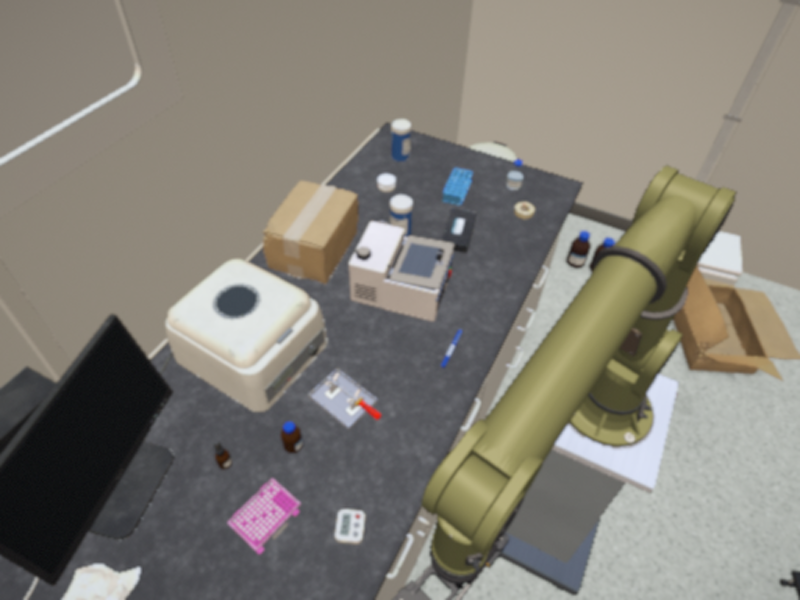

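View pics/top0.png

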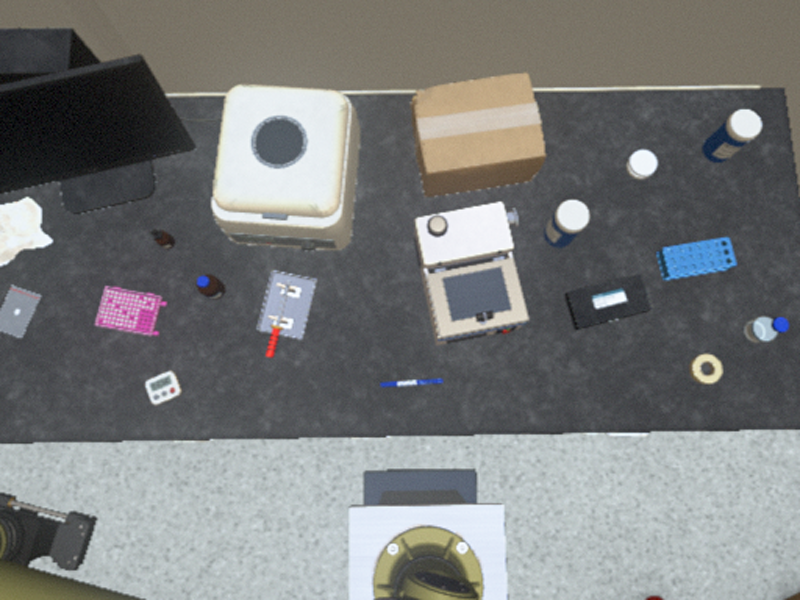

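The top view shows the pump near (472,270), the rest and gauge near (287,305), the marker at (411,383), the tub at (570,220), the case at (608,302) and the bottle at (209,287). I'll enlarge this region.

```bash
cat > h.py <<'E'
from bench import ctrl,get_image,calibration
import cv2,numpy as np
from scipy.spatial.transform import Rotation as R
def ray(c,u,v):
    d=np.array([(u-c["cx"])/c["fx"],-(v-c["cy"])/c["fy"],-1]); return d
def campose(n,st=None):
    c=calibration(n)
    if n!="wrist": return c,R.from_rotvec(c["attitude"]).as_matrix(),np.array(c["eye"])
    st=st or ctrl.get_state(); T=np.eye(4);T[:3,:3]=R.from_rotvec(st["tool_rot"]).as_matrix();T[:3,3]=st["position"]
    T=T@c["hand_eye"]; return c,T[:3,:3],T[:3,3]
def onplane(P,u,v,z):
    c,M,e=P; d=M@ray(c,u,v); return e+d*(z-e[2])/d[2]
def proj(P,p):
    c,M,e=P; q=M.T@(np.asarray(p)-e); return c["cx"]+c["fx"]*q[0]/-q[2], c["cy"]-c["fy"]*q[1]/-q[2]
E
python3 - <<'E'
import cv2
im=cv2.imread("pics/top0_raw.png")[120:260,155:345]
cv2.imwrite("pics/topc.png",cv2.resize(im,None,fx=4,fy=4,interpolation=cv2.INTER_CUBIC))
E
```

```text
(no output)
```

View pics/topc.png

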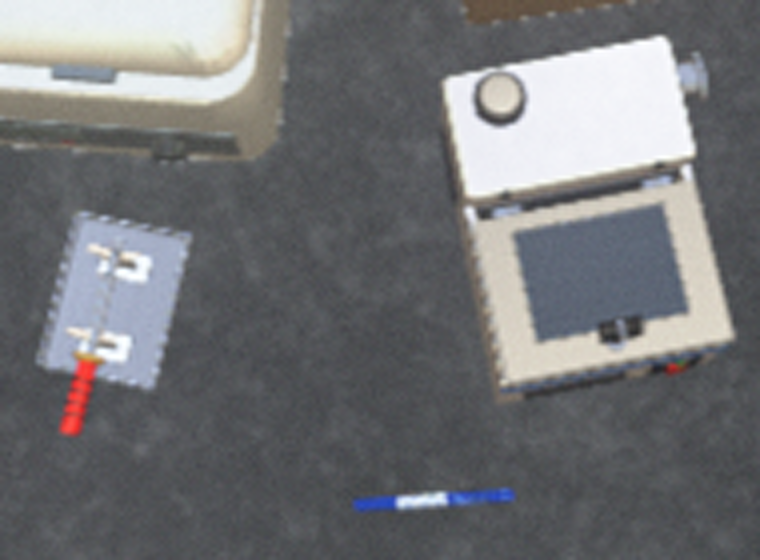

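The crop gives the pump top corners (445,78), (667,37), (694,160) and (467,200), and the knob at (620,330). The hatch front corners are (500,387) and (733,338). The tray corners are (80,212), (190,233), (155,388) and (38,365), and the red handle runs from (70,432) to (88,362).

Run:
```python
from h import *
P=campose("top")
def f(n,u,v,z):
    p=onplane(P,155+(u+.5)/4-.5,120+(v+.5)/4-.5,z);print(n,p.round(4));return p
c=[f("motor",*q,.160) for q in((445,78),(667,37),(694,160),(467,200))]
yaw=lambda d:np.degrees(np.arctan2(d[1],d[0]))
print("pump yaw",yaw(c[0]-c[3]),yaw(c[1]-c[2]),yaw(c[0]-c[1])-90)
m=np.mean(c,0);print("mean",m)
f("knob",620,330,.169);a=f("hf",500,387,.137);b=f("hf",733,338,.137);print(yaw(a-b)-90,np.linalg.norm(a-b),(a+b)/2)
t=[f("tray",*q,.014) for q in((80,212),(190,233),(155,388),(38,365))]
print("rest",np.mean(t,0),yaw(t[0]-t[3]),yaw(t[1]-t[2]),yaw(t[0]-t[1])-90)
h0=f("hend",70,432,.051);h1=f("hcol",88,362,.051);h2=f("rodend",117,240,.051);print(yaw(h1-h0),yaw(h2-h0))
f("marker",355,505,.006);f("marker",515,494,.006)
```

```text
motor [0.7143 0.0137 0.16  ]
motor [ 0.7447 -0.159   0.16  ]
motor [ 0.6458 -0.1752  0.16  ]
motor [ 0.6172 -0.0012  0.16  ]
pump yaw 8.715878317659223 9.333036666498932 9.984531105066068
mean [ 0.68047889 -0.08043407  0.16      ]
knob [ 0.5137 -0.1124  0.169 ]
hf [ 0.4767 -0.0238  0.137 ]
hf [ 0.5114 -0.2024  0.137 ]
10.97212593285802 0.18194996368523864 [ 0.49404603 -0.11309488  0.137     ]
tray [0.6486 0.3238 0.014 ]
tray [0.6288 0.2301 0.014 ]
tray [0.4967 0.2579 0.014 ]
tray [0.5177 0.3559 0.014 ]
rest [0.57295495 0.29193617 0.014     ] -13.763990070557275 -11.890312483439164 -11.965672636097622
hend [0.4572 0.3198 0.051 ]
hcol [0.514  0.3065 0.051 ]
rodend [0.6153 0.2848 0.051 ]
-13.134589760796295 -12.458299520211394
marker [0.3974 0.0923 0.006 ]
marker [ 0.4042 -0.0404  0.006 ]
```

Request:
apply_moves(dp=[[-0.01,-0.01,-0.02],[-0.033,-0.026,-0.03],[-0.033,-0.026,-0.03],[-0.033,-0.026,-0.03],[-0.035,-0.028,-0.02],[-0.035,-0.028,-0.01],[-0.035,-0.028,0],[-0.035,-0.028,0],[-0.035,-0.028,0],[-0.035,-0.028,0]], twist=[[0,0,0],[0,0,0],[0,0,0],[0,0,0],[0,0,0],[0,0,0],[0,0,0],[0,0,0],[0,0,0],[0,0,0]], fingers=[0,0,0,0,0,0,0,0,0,0])

```text
time: 1.1
position: [0.4069, 0.3014, 0.3237]
tool_rot: [-0.402, -3.116, -0.0]
ft_force: [0.0, -0.2, -0.0]
grip_width: 1.001
grip_force: 0.0
```

```bash
cat >> h.py <<'E'
def tool(yaw,tilt=0):
    """tool y at yaw+90deg, z down tilted forward (towards heading yaw) by tilt deg"""
    return R.from_euler("ZY",[yaw,-tilt],degrees=True)*R.from_matrix(np.diag([-1.,1,-1]))
def plan(pts,rots,cur=None):
    s=cur or ctrl.get_state(); p,r=np.array(s["position"]),R.from_rotvec(s["tool_rot"])
    D,T=[],[]
    for q,o in zip(pts,rots):
        D.append(r.inv().apply(np.array(q)-p).round(4).tolist());T.append((r.inv()*o).as_rotvec().round(3).tolist());p,r=np.array(q),o
    print("dp",D,"\ntw",T)
def line(p,rot,n):
    from scipy.spatial.transform import Slerp
    s=ctrl.get_state();r0=R.from_rotvec(s["tool_rot"]);f=np.arange(1,n+1)/n
    plan([np.array(s["position"])*(1-k)+np.array(p)*k for k in f],Slerp([0,1],R.concatenate([r0,rot]))(f))
def snap(n,name,crop=None,k=1.5625):
    st=ctrl.get_state();P=campose(n,st);im=get_image(n)[:,:,::-1]
    np.save(f"pics/{name}.npy",np.array([*st["position"],*st["tool_rot"]]))
    if crop: im=im[crop[1]:crop[3],crop[0]:crop[2]]
    cv2.imwrite(f"pics/{name}.png",cv2.resize(im,None,fx=k,fy=k,interpolation=cv2.INTER_CUBIC))
    return P
E
python3 - <<'E'
from h import *
P=snap("wrist","w1")
for q in [(.486,.312,.051),(.573,.292,0)]: print(np.array(proj(P,q))*1.5625)
line((.41,-.13,.32),tool(10),10)
E
```

```text
[427.54182988 294.80537532]
[426.07759017 348.66931045]
dp [[-0.011, -0.0409, 0.0006], [-0.0091, -0.0413, 0.0006], [-0.0073, -0.0417, 0.0005], [-0.0054, -0.0419, 0.0005], [-0.0036, -0.0421, 0.0005], [-0.0017, -0.0423, 0.0005], [0.0002, -0.0423, 0.0005], [0.002, -0.0422, 0.0005], [0.0039, -0.0421, 0.0004], [0.0058, -0.0419, 0.0004]] 
tw [[-0.0, 0.0, -0.044], [-0.0, 0.0, -0.044], [-0.0, 0.0, -0.044], [-0.0, 0.0, -0.044], [-0.0, 0.0, -0.044], [-0.0, 0.0, -0.044], [-0.0, 0.0, -0.044], [-0.0, 0.0, -0.044], [-0.0, 0.0, -0.044], [-0.0, 0.0, -0.044]]
```

View pics/w1.png

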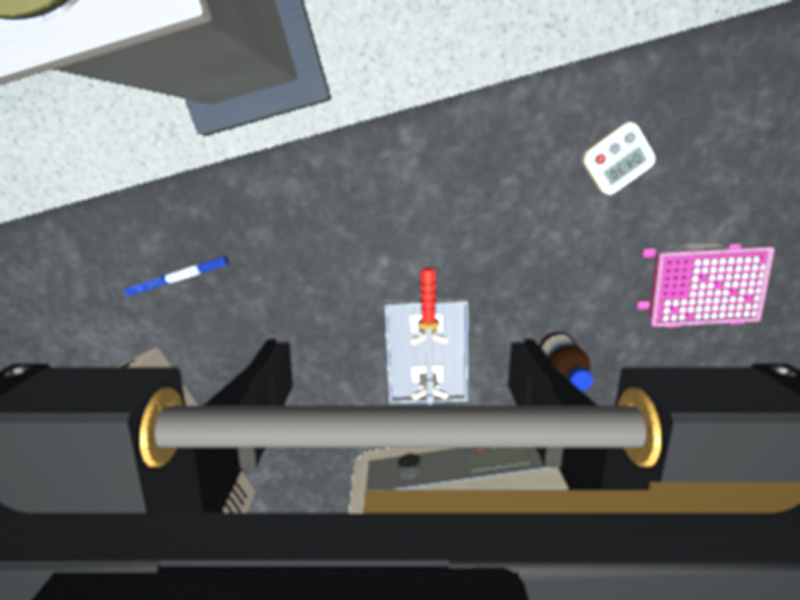

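The handle runs from (428,268) to (428,323) with its middle at (428,296), matching the prediction of (427.5,295). The brown bottle stands clear at (565,360).

Request:
apply_moves(dp=[[-0.011,-0.041,0],[-0.009,-0.041,0],[-0.007,-0.042,0],[-0.005,-0.042,0],[-0.004,-0.042,0],[-0.002,-0.042,0],[0,-0.042,0],[0.002,-0.042,0],[0.004,-0.042,0],[0.006,-0.042,0]], twist=[[0,0,-0.044],[0,0,-0.044],[0,0,-0.044],[0,0,-0.044],[0,0,-0.044],[0,0,-0.044],[0,0,-0.044],[0,0,-0.044],[0,0,-0.044],[0,0,-0.044]], fingers=[0,0,0,0,0,0,0,0,0,0])

```text
time: 2.15
position: [0.4071, -0.1207, 0.3237]
tool_rot: [-0.29, 3.128, 0.0]
ft_force: [0.2, 0.4, 0.4]
grip_width: 0.998
grip_force: 0.0
```

Run:
```python
from h import *
P=snap("wrist","w2")
print(ctrl.get_state()["position"],proj(P,(.507,-.111,.169)))
```

```text
[ 0.40621313 -0.12915346  0.32406281] (np.float64(249.49089837215396), np.float64(234.58635522027043))
```

View pics/w2.png

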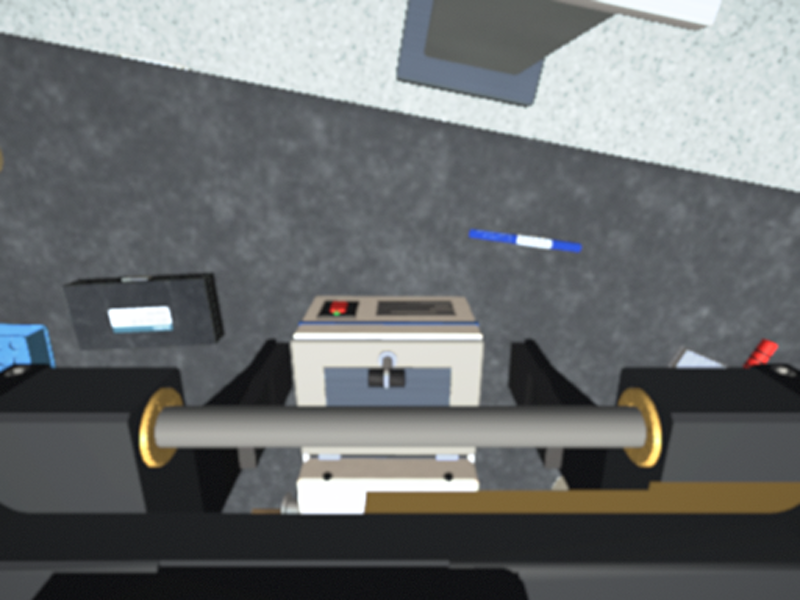

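The knob barrel is centred at (387,378), the hatch front edge runs from (293,337) to (482,336), and the edge is level in the image, so the yaw is right.

Run:
```python
from h import *
s=np.load("pics/w2.npy");P=campose("wrist",{"position":s[:3],"tool_rot":s[3:]})
k=1.5625
for z in (.165,.169,.175,.18): print("knob",z,onplane(P,387/k,378/k,z))
for z in (.129,.137,.145,.15):
    a,b=onplane(P,293/k,337/k,z),onplane(P,482/k,336/k,z);print(z,(a+b)/2,np.linalg.norm(a-b),np.degrees(np.arctan2(*(b-a)[[0,1]])))
a,b=onplane(P,298/k,487/k,.16),onplane(P,478/k,487/k,.16);print("motor front?",a,b)
# knob triangulated with top view
Q=campose("top");A=[];B=[]
for C,u,v in((P,387/k,378/k),(Q,155+620.5/4-.5,120+330.5/4-.5)):
    d=C[1]@ray(C[0],u,v);d/=np.linalg.norm(d);M=np.eye(3)-np.outer(d,d);A.append(M);B.append(M@C[2])
print(np.linalg.lstsq(np.vstack(A),np.hstack(B),rcond=None)[0])
```

```text
knob 0.165 [ 0.52064513 -0.11118838  0.165     ]
knob 0.169 [ 0.5184458  -0.11146681  0.169     ]
knob 0.175 [ 0.51514681 -0.11188445  0.175     ]
knob 0.18 [ 0.51239765 -0.11223249  0.18      ]
0.129 [ 0.49699047 -0.11595624  0.129     ] 0.1790750884435139 -10.894337448448601
0.137 [ 0.4934791  -0.11636456  0.137     ] 0.17541813170084034 -10.894337448448605
0.145 [ 0.48996772 -0.11677288  0.145     ] 0.17176117495816678 -10.894337448448608
0.15 [ 0.48777311 -0.11702808  0.15      ] 0.16947557699399576 -10.894337448448592
motor front? [ 0.65723433 -0.17567928  0.16      ] [ 0.62484846 -0.00228313  0.16      ]
[ 0.51225699 -0.11166209  0.17962994]
```

Run:
```python
from h import *
r=tool(10.3);s=ctrl.get_state();p0=np.array(s["position"]);p1=np.array([.512,-.112,.24])
plan([p0*(1-k)+p1*k for k in(1/3,2/3,1)]+[(.512,-.112,z) for z in(.215,.19,.170,.161)],[r]*7)
```

```text
dp [[-0.0357, -0.0004, 0.028], [-0.0357, -0.0007, 0.028], [-0.0357, -0.0007, 0.028], [0.0, 0.0, 0.025], [0.0, 0.0, 0.025], [0.0, 0.0, 0.02], [0.0, 0.0, 0.009]] 
tw [[-0.003, 0.0, -0.004], [0.0, 0.0, 0.0], [0.0, 0.0, 0.0], [0.0, 0.0, 0.0], [0.0, 0.0, 0.0], [0.0, 0.0, 0.0], [0.0, 0.0, 0.0]]
```

Request:
apply_moves(dp=[[-0.036,-0.001,0.028],[-0.036,-0.001,0.028],[-0.036,-0.001,0.028],[0,0,0.025],[0,0,0.025],[0,0,0.02],[0,0,0.009],[0,0,0],[0,0,0]], twist=[[0,0,0],[0,0,0],[0,0,0],[0,0,0],[0,0,0],[0,0,0],[0,0,0],[0,0,0],[0,0,0]], fingers=[0,0,0,0,0,0,0,0,0])

```text
time: 3.1
position: [0.5149, -0.1022, 0.1617]
tool_rot: [-0.287, 3.127, -0.0]
ft_force: [0.3, -0.1, 0.3]
grip_width: 1.0
grip_force: 0.0
```

Run:
```python
from h import *
P=snap("wrist","w3",(120,140,400,350),2.5)
s=ctrl.get_state();print(s["position"],s["ft_force"])
```

```text
[ 0.51517593 -0.1022407   0.16215015] [-0.06380742  0.46295416  0.75543631]
```

View pics/w3.png

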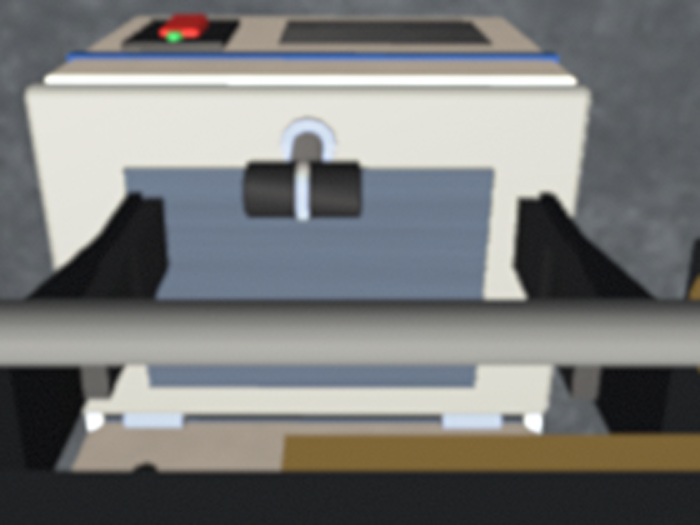

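The knob barrel is centred at (302,190), while the midpoint between the fingers is at column 342, so the tool sits about 11 mm to one side.

Run:
```python
from h import *
s=np.load("pics/w3.npy");st={"position":s[:3],"tool_rot":s[3:]};P=campose("wrist",st)
T=R.from_rotvec(s[3:])
for z in(.172,.176,.18,.184):
    p=onplane(P,120+302/2.5,140+190/2.5,z);print(p,T.inv().apply(p-s[:3]))
print(P[2][2],32e-3*287.5*2.5/116)
```

```text
[ 0.51617916 -0.11281475  0.172     ] [ 0.00062742 -0.01072626 -0.01025244]
[ 0.51438784 -0.1129113   0.176     ] [ 0.00240178 -0.0104953  -0.0142545 ]
[ 0.51259652 -0.11300785  0.18      ] [ 0.00417615 -0.01026435 -0.01825655]
[ 0.5108052 -0.1131044  0.184    ] [ 0.00595052 -0.01003339 -0.0222586 ]
0.35868770032290653 0.19827586206896555
```

Request:
apply_moves(dp=[[0.004,-0.0105,0.001],[0,0,0],[0,0,0],[0,0,0],[0,0,0],[0,0,0],[0,0,0],[0,0,0],[0,0,0],[0,0,0]], twist=[[0,0,0],[0,0,0],[0,0,0],[0,0,0],[0,0,0],[0,0,0],[0,0,0],[0,0,0],[0,0,0],[0,0,0]], fingers=[0,0,1,1,1,1,1,1,1,1], newtons=20)

```text
time: 4.15
position: [0.5123, -0.1133, 0.1599]
tool_rot: [-0.287, 3.128, 0.0]
ft_force: [0.2, -0.3, 0.3]
grip_width: 0.357
grip_force: 0.0
```

Run:
```python
from h import *
s=ctrl.get_state();print(s["position"],s["tool_rot"],s["grip_width"]*87,s["grip_force"],s["ft_force"],s["joint_positions"].round(2))
# arc in tool x,z from theta0 to 1.86
r=np.hypot(.114,.036);a0=np.arctan2(.036,.114)
th=np.linspace(.1,1.86,36)
x=-r*np.cos(a0+th);z=r*np.sin(a0+th)
print(np.c_[-np.diff(x),-np.diff(z)].round(4).tolist())
```

```text
[ 0.51233598 -0.11329308  0.15992092] [-2.87336529e-01  3.12834892e+00  5.99618235e-05] 31.05920797461093 0.0 [ 0.17508741 -0.26396047  0.31948769] [-0.52  0.07  0.72  1.82 -0.05  1.27  1.97]
[[-0.0025, -0.0055], [-0.0028, -0.0053], [-0.003, -0.0052], [-0.0033, -0.005], [-0.0036, -0.0048], [-0.0038, -0.0047], [-0.004, -0.0045], [-0.0042, -0.0043], [-0.0044, -0.004], [-0.0046, -0.0038], [-0.0048, -0.0036], [-0.005, -0.0033], [-0.0052, -0.0031], [-0.0053, -0.0028], [-0.0054, -0.0025], [-0.0056, -0.0023], [-0.0057, -0.002], [-0.0058, -0.0017], [-0.0058, -0.0014], [-0.0059, -0.0011], [-0.006, -0.0008], [-0.006, -0.0005], [-0.006, -0.0002], [-0.006, 0.0001], [-0.006, 0.0004], [-0.006, 0.0007], [-0.0059, 0.001], [-0.0059, 0.0013], [-0.0058, 0.0016], [-0.0057, 0.0019], [-0.0056, 0.0022], [-0.0055, 0.0024], [-0.0054, 0.0027], [-0.0052, 0.003], [-0.0051, 0.0032]]
```

Request:
apply_moves(dp=[[0,0,0],[0,0,0],[0,0,0]], twist=[[0,0,0],[0,0,0],[0,0,0]], fingers=[1,1,1])

```text
time: 4.45
position: [0.5123, -0.1133, 0.1599]
tool_rot: [-0.287, 3.128, 0.0]
ft_force: [0.3, 0.5, -1.0]
grip_width: 0.082
grip_force: 0.0
```

Run:
```python
from h import *
P=snap("wrist","w4",(120,140,400,350),2.5)
c,M,e=P
s=ctrl.get_state();print(s["position"],s["ft_force"],s["grip_width"])
for z in(.15,.16,.18,.2):
  print(z,-(M.T@(np.array([.5126,-.113,z])-e))[2])
```

```text
[ 0.51230643 -0.11328706  0.15990985] [ 1.03063893 -0.17984181  0.09405121] 0.05256375623099361
0.15 0.22257887977364985
0.16 0.2130439846748518
0.18 0.19397419447725572
0.2 0.17490440427965964
```

View pics/w4.png

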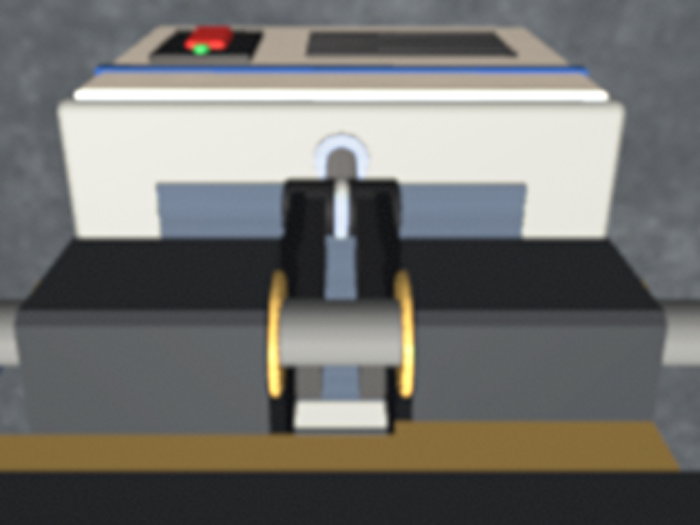

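Run:
```python
from h import *
im=get_image("wrist")[195:265,215:300,::-1]
im=(255*(im/255.)**.45).astype(np.uint8)
a=cv2.resize(im,None,fx=8,fy=8,interpolation=cv2.INTER_CUBIC)
cv2.imwrite("pics/z.png",a)
```

```text
(no output)
```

View pics/z.png

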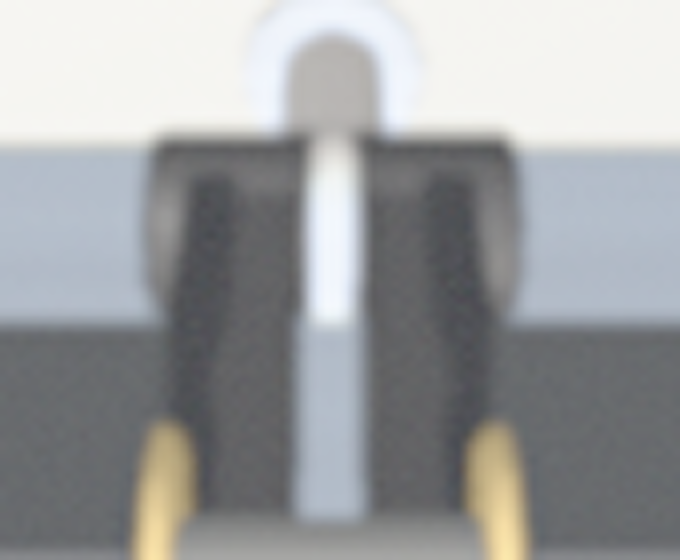

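The fingers closed above the barrel. In the picture their tips end at row 175, in front of the barrel, so the real tips sit about 3 cm short of the nominal TCP. I'll open and go lower step by step, watching the force.

Request:
apply_moves(dp=[[0,0,0],[0,0,0],[0,0,0],[0,0,0],[0,0,0],[0,0,0],[0,0,0],[0,0,0.005],[0,0,0.004],[0,0,0]], twist=[[0,0,0],[0,0,0],[0,0,0],[0,0,0],[0,0,0],[0,0,0],[0,0,0],[0,0,0],[0,0,0],[0,0,0]], fingers=[0.3,0.3,0.3,0.3,0.3,0.3,0.3,0.3,0.3,0.3])

```text
time: 5.55
position: [0.5117, -0.1131, 0.15]
tool_rot: [0.287, -3.127, -0.0]
ft_force: [1.1, -0.6, 0.8]
grip_width: 0.694
grip_force: 0.0
```

Request:
apply_moves(dp=[[0,0,0.004],[0,0,0]], twist=[[0,0,0],[0,0,0]], fingers=[0.3,0.3])

```text
time: 5.75
position: [0.512, -0.1132, 0.1464]
tool_rot: [0.287, -3.128, -0.0]
ft_force: [0.0, 1.0, 0.3]
grip_width: 0.696
grip_force: 0.0
```

Request:
apply_moves(dp=[[0,0,0.003],[0,0,0]], twist=[[0,0,0],[0,0,0]], fingers=[0.3,0.3])

```text
time: 5.95
position: [0.5121, -0.1132, 0.1436]
tool_rot: [0.287, -3.128, -0.0]
ft_force: [-0.4, 0.2, 0.0]
grip_width: 0.701
grip_force: 0.0
```

Request:
apply_moves(dp=[[0,0,0.003],[0,0,0]], twist=[[0,0,0],[0,0,0]], fingers=[0.3,0.3])

```text
time: 6.15
position: [0.5121, -0.1132, 0.1406]
tool_rot: [0.287, -3.128, -0.0]
ft_force: [-0.3, -0.5, 0.2]
grip_width: 0.701
grip_force: 0.0
```

Run:
```python
from h import *
im=get_image("wrist")[190:260,195:315,::-1]
im=(255*(im/255.)**.5).astype(np.uint8)
cv2.imwrite("pics/z2.png",cv2.resize(im,None,fx=6,fy=6,interpolation=cv2.INTER_CUBIC))
s=ctrl.get_state();print(s["position"],s["ft_force"])
```

```text
[ 0.51220109 -0.1132312   0.14073977] [-0.22305678  0.45781123  0.82067908]
```

Request:
apply_moves(dp=[[0,0,0.003],[0,0,0],[0,0,0.003],[0,0,0]], twist=[[0,0,0],[0,0,0],[0,0,0],[0,0,0]], fingers=[0.3,0.3,0.3,0.3])

```text
time: 6.6
position: [0.5121, -0.1132, 0.1345]
tool_rot: [0.287, -3.128, -0.0]
ft_force: [0.4, -0.2, -0.9]
grip_width: 0.702
grip_force: 0.0
```

Request:
apply_moves(dp=[[0,0,0.003],[0,0,0],[0,0,0],[0,0,0],[0,0,0],[0,0,0],[0,0,0],[0,0,0],[0,0,0]], twist=[[0,0,0],[0,0,0],[0,0,0],[0,0,0],[0,0,0],[0,0,0],[0,0,0],[0,0,0],[0,0,0]], fingers=[0.3,0.3,1,1,1,1,1,1,1], newtons=20)

```text
time: 7.5
position: [0.5123, -0.113, 0.132]
tool_rot: [-0.288, 3.128, 0.001]
ft_force: [-0.1, 1.3, 0.8]
grip_width: 0.367
grip_force: 20.0
```

Request:
apply_moves(dp=[[-0.0025,0,-0.0055],[-0.0028,0,-0.0053],[-0.003,0,-0.0052],[-0.0033,0,-0.005],[-0.0036,0,-0.0048],[-0.0038,0,-0.0047],[-0.004,0,-0.0045],[-0.0042,0,-0.0043]], twist=[[0,0,0],[0,0,0],[0,0,0],[0,0,0],[0,0,0],[0,0,0],[0,0,0],[0,0,0]], fingers=[1,1,1,1,1,1,1,1])

```text
time: 8.3
position: [0.5385, -0.1083, 0.1717]
tool_rot: [0.287, -3.127, -0.001]
ft_force: [-5.1, 0.8, -1.2]
grip_width: 0.37
grip_force: 20.0
```

Request:
apply_moves(dp=[[-0.0044,0,-0.004],[-0.0046,0,-0.0038],[-0.0048,0,-0.0036],[-0.005,0,-0.0033],[-0.0052,0,-0.0031],[-0.0053,0,-0.0028],[-0.0054,0,-0.0025],[-0.0056,0,-0.0023],[-0.0057,0,-0.002]], twist=[[0,0,0],[0,0,0],[0,0,0],[0,0,0],[0,0,0],[0,0,0],[0,0,0],[0,0,0],[0,0,0]], fingers=[1,1,1,1,1,1,1,1,1])

```text
time: 9.2
position: [0.5846, -0.0998, 0.2002]
tool_rot: [-0.288, 3.128, 0.001]
ft_force: [-5.2, 0.7, 4.4]
grip_width: 0.368
grip_force: 20.0
```

Request:
apply_moves(dp=[[-0.0058,0,-0.0022],[-0.0058,0,-0.002],[-0.0059,0,-0.0016],[-0.006,0,-0.0008],[-0.006,0,-0.0005],[-0.006,0,-0.0002],[-0.006,0,0.0001],[-0.006,0,0.0004],[-0.006,0,0.0007]], twist=[[0,0,0],[0,0,0],[0,0,0],[0,0,0],[0,0,0],[0,0,0],[0,0,0],[0,0,0],[0,0,0]], fingers=[1,1,1,1,1,1,1,1,1])

```text
time: 10.1
position: [0.6388, -0.09, 0.2062]
tool_rot: [-0.288, 3.125, -0.0]
ft_force: [-3.4, 0.8, 5.5]
grip_width: 0.365
grip_force: 20.0
```

Request:
apply_moves(dp=[[-0.0059,0,0.0007],[-0.0059,0,0.001],[-0.0058,0,0.0013],[-0.0057,0,0.0018],[-0.0056,0,0.0021],[-0.0055,0,0.0024],[-0.0054,0,0.0027],[-0.004,0,0.0025]], twist=[[0,0,0],[0,0,0],[0,0,0],[0,0,0],[0,0,0],[0,0,0],[0,0,0],[0,0,0]], fingers=[1,1,1,1,1,1,1,1])

```text
time: 10.9
position: [0.6832, -0.0819, 0.1918]
tool_rot: [-0.288, 3.122, -0.002]
ft_force: [0.5, 1.1, 6.6]
grip_width: 0.363
grip_force: 20.0
```

Request:
apply_moves(dp=[[-0.004,0,0.0025],[-0.003,0,0.002],[-0.002,0,0.0015],[0,0,0]], twist=[[0,0,0],[0,0,0],[0,0,0],[0,0,0]], fingers=[1,1,1,1])

```text
time: 11.3
position: [0.6915, -0.0804, 0.1867]
tool_rot: [-0.288, 3.123, -0.001]
ft_force: [-2.0, 1.0, 8.9]
grip_width: 0.367
grip_force: 20.0
```

Request:
apply_moves(dp=[[-0.003,0,0.0025],[-0.002,0,0.002],[0,0,0],[0,0,0]], twist=[[0,0,0],[0,0,0],[0,0,0],[0,0,0]], fingers=[1,1,1,1])

```text
time: 11.7
position: [0.6935, -0.08, 0.1849]
tool_rot: [-0.287, 3.127, 0.002]
ft_force: [-14.0, 2.3, 22.1]
grip_width: 0.365
grip_force: 20.0
```

Run:
```python
from h import *
s=ctrl.get_state();print(s["position"],s["ft_force"])
P=snap("top","t2",(240,110,350,220),5)
```

```text
[ 0.69347875 -0.07996103  0.18485511] [-14.00719056   2.29140739  22.0659979 ]
```

View pics/t2.png

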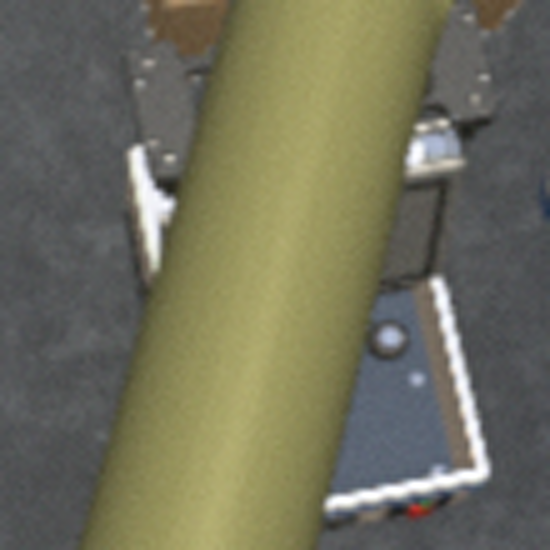

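The right-hand part of the hatch now stands upright and the bay is open. The force jumped to 26 N, so the hatch is on its stop. I'll ease off, release and go to a viewing pose.

Request:
apply_moves(dp=[[0.002,0,-0.002],[0,0,0],[0,0,0],[0,0,0],[0,0,0],[0,0,0],[0,0,0],[0,0,-0.03],[0,0,-0.05],[0,0,-0.05]], twist=[[0,0,0],[0,0,0],[0,0,0],[0,0,0],[0,0,0],[0,0,0],[0,0,0],[0,0,0],[0,0,0],[0,0,0]], fingers=[0.4,0.4,0.4,0.4,0.4,0.4,0.4,0.4,0,0])

```text
time: 12.75
position: [0.6912, -0.0798, 0.3126]
tool_rot: [0.287, -3.127, -0.001]
ft_force: [0.9, -0.9, 0.7]
grip_width: 0.701
grip_force: 0.0
```

Request:
apply_moves(dp=[[0.02,0,0],[0.04,0,0],[0.045,0,0],[0.045,0,0],[0.04,0,0],[0.03,0,0],[0.02,0,0],[0,0,0],[0,0,0]], twist=[[0,0,0],[0,0,0],[0,0,0],[0,0,0],[0,0,0],[0,0,0],[0,0,0],[0,0,0],[0,0,0]], fingers=[0,0,0,0,0,0,0,0,0])

```text
time: 13.65
position: [0.4563, -0.1236, 0.3122]
tool_rot: [-0.287, 3.126, 0.002]
ft_force: [0.3, 0.6, 0.6]
grip_width: 1.001
grip_force: 0.0
```

Run:
```python
from h import *
s=ctrl.get_state();print(s["position"],s["ft_force"],s["qd"].round(3))
P=snap("wrist","w5",(150,150,350,262),4)
for z in(.1,):
    u,v=proj(P,(.570,-.100,z));print((u-150)*4,(v-150)*4)
```

```text
[ 0.4562644  -0.12359001  0.31215156] [0.34812561 0.61435741 0.56215504] [-0.     0.041 -0.006 -0.012 -0.002 -0.002  0.001]
429.91962361208107 305.23360919745994
```

View pics/w5.png

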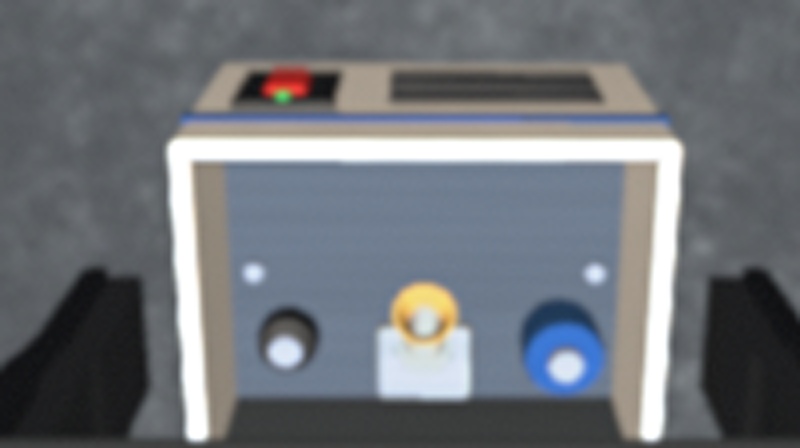

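The brass funnel mouth is centred at about (425,313). The bay's front top corners are (168,140) and (683,140).

Run:
```python
from h import *
s=np.load("pics/w5.npy");st={"position":s[:3],"tool_rot":s[3:]};P=campose("wrist",st)
g=lambda u,v,z:onplane(P,150+(u+.5)/4-.5,150+(v+.5)/4-.5,z)
n=g(425,313,.1);a,b=g(168,140,.128),g(683,140,.128)
yaw=np.degrees(np.arctan2((b-a)[1],(b-a)[0]))-90
print("neck",n,a,b,np.linalg.norm(a-b),yaw,(a+b)/2)
d=np.array([np.cos(np.radians(yaw)),np.sin(np.radians(yaw)),0])
print("front->neck",(n-(a+b)/2)@d, "origin from front",(a+b)/2+.13*d,"from neck",n+.05*d)
# gauge from w1 : handle ends at z=.051
s=np.load("pics/w1.npy");P=campose("wrist",{"position":s[:3],"tool_rot":s[3:]});k=1.5625
for u,v in((428,268),(428.5,324),(430.5,398)): print(onplane(P,u/k,v/k,.051))
line((.45,.325,.30),tool(-12.8,0),10)
```

```text
neck [ 0.57311995 -0.10197914  0.1       ] [ 0.5104197  -0.20453408  0.128     ] [ 0.4778456  -0.02830469  0.128     ] 0.17921458819452665 10.472312625525177 [ 0.49413265 -0.11641939  0.128     ]
front->neck 0.080296265441939 origin from front [ 0.62196722 -0.09279054  0.128     ] from neck [ 0.6222871  -0.09289112  0.1       ]
[0.45627291 0.31975842 0.051     ]
[0.51980503 0.30490475 0.051     ]
[0.61248435 0.28487144 0.051     ]
dp [[-0.0075, 0.0442, 0.0012], [-0.0057, 0.0445, 0.0012], [-0.0039, 0.0447, 0.0012], [-0.0021, 0.0448, 0.0012], [-0.0003, 0.0448, 0.0012], [0.0015, 0.0448, 0.0012], [0.0034, 0.0447, 0.0012], [0.0052, 0.0445, 0.0012], [0.007, 0.0443, 0.0012], [0.0088, 0.044, 0.0012]] 
tw [[0.0, 0.0, 0.041], [0.0, 0.0, 0.041], [0.0, 0.0, 0.041], [0.0, 0.0, 0.041], [0.0, 0.0, 0.041], [0.0, 0.0, 0.041], [0.0, 0.0, 0.041], [0.0, 0.0, 0.041], [0.0, 0.0, 0.041], [0.0, 0.0, 0.041]]
```

Run:
```python
from h import *
line((.41,.33,.22),tool(-12.6,35),10)
print(tool(-12.6,35).apply([0,0,1]))
```

```text
dp [[-0.0037, 0.0454, 0.0092], [-0.0014, 0.0456, 0.0088], [0.0009, 0.0457, 0.0082], [0.0032, 0.0458, 0.0075], [0.0054, 0.0457, 0.0067], [0.0076, 0.0455, 0.0058], [0.0097, 0.0452, 0.0047], [0.0117, 0.0449, 0.0035], [0.0136, 0.0444, 0.0022], [0.0154, 0.0439, 0.0008]] 
tw [[0.012, -0.06, 0.039], [0.012, -0.06, 0.039], [0.012, -0.06, 0.039], [0.012, -0.06, 0.039], [0.012, -0.06, 0.039], [0.012, -0.06, 0.039], [0.012, -0.06, 0.039], [0.012, -0.06, 0.039], [0.012, -0.06, 0.039], [0.012, -0.06, 0.039]]
[ 0.55976286 -0.12512182 -0.81915204]
```

Request:
apply_moves(dp=[[-0.004,0.045,0.009],[-0.001,0.046,0.009],[0.001,0.046,0.008],[0.003,0.046,0.007],[0.005,0.046,0.007],[0.008,0.045,0.006],[0.01,0.045,0.005],[0.012,0.045,0.003],[0.014,0.044,0.002],[0.015,0.044,0.001]], twist=[[0.012,-0.06,0.039],[0.012,-0.06,0.039],[0.012,-0.06,0.039],[0.012,-0.06,0.039],[0.012,-0.06,0.039],[0.012,-0.06,0.039],[0.012,-0.06,0.039],[0.012,-0.06,0.039],[0.012,-0.06,0.039],[0.012,-0.06,0.039]], fingers=[0,0,0,0,0,0,0,0,0,0])

```text
time: 14.7
position: [0.4333, 0.2868, 0.2317]
tool_rot: [0.222, 2.628, -0.085]
ft_force: [0.8, -0.2, 0.9]
grip_width: 0.999
grip_force: 0.0
```

Request:
apply_moves(dp=[[0,0,0],[0,0,0]], twist=[[0,0,0],[0,0,0]], fingers=[0,0])

```text
time: 14.9
position: [0.4332, 0.2855, 0.2308]
tool_rot: [0.215, 2.633, -0.089]
ft_force: [0.7, -1.1, 1.0]
grip_width: 1.002
grip_force: 0.0
```

Run:
```python
from h import *
s=ctrl.get_state();print(s["position"],s["joint_positions"].round(2),(tool(-12.6,35).inv()*R.from_rotvec(s["tool_rot"])).as_rotvec())
h=np.array([.4855,.3133,.051]);r=tool(-12.6,35);z=r.apply([0,0,1])
p0=h-.06*z
p=np.array(s["position"]);print(p0)
plan([p+(p0-p)*k for k in(.33,.67,1)]+[h+q*z for q in(-.03,0,.026,.046)],[r]*7)
# handle in the wrist image (red)
st=ctrl.get_state();im=get_image("wrist").astype(int)
m=((im[...,0]>120)&(im[...,1]<70)&(im[...,2]<70)).astype(np.uint8)
n,l,S,C=cv2.connectedComponentsWithStats(m);P=campose("wrist",st)
for i in range(1,n):
    if S[i,4]>30: print(S[i],C[i],onplane(P,*C[i],.051))
print("pred",proj(P,h))
```

```text
[0.43316667 0.28554129 0.23084217] [-0.41 -0.2  -0.51  1.99  0.39  1.13  0.35] [-0.00644483  0.10783153 -0.05577374]
[0.45191423 0.32080731 0.10014912]
dp [[0.017, 0.0135, 0.0395], [0.0225, 0.0131, 0.0385], [0.0219, 0.0127, 0.0373], [0.0, -0.0, 0.03], [-0.0, 0.0, 0.03], [-0.0, 0.0, 0.026], [0.0, -0.0, 0.02]] 
tw [[0.006, -0.108, 0.056], [0.0, 0.0, 0.0], [0.0, 0.0, 0.0], [0.0, 0.0, 0.0], [0.0, 0.0, 0.0], [0.0, 0.0, 0.0], [0.0, 0.0, 0.0]]
[279 102  17  41 225] [286.67555556 118.11555556] [0.4757323  0.31322698 0.051     ]
pred (np.float64(287.43353897158534), np.float64(124.51454130077028))
```

Run:
```python
from h import *
st=ctrl.get_state();P=campose("wrist",st)
h=np.array([.4855,.3133,.051]);d=np.array([.976,-.218,0])
for q in(-.03,.03):print(proj(P,h+q*d))
im=get_image("wrist").astype(int)
for v in range(96,150,3): print(v,[tuple(im[v,u]) for u in (286,288)])
r=tool(-12.6,30);z=r.apply([0,0,1]);p=np.array(st["position"]);p0=h-.06*z
plan([p+(p0-p)*k for k in(.33,.67,1)],[r]*3)
```

```text
(np.float64(291.94617009154734), np.float64(102.38479521079807))
(np.float64(285.90224701326537), np.float64(141.73118570506514))
96 [(np.int64(96), np.int64(100), np.int64(103)), (np.int64(95), np.int64(101), np.int64(105))]
99 [(np.int64(98), np.int64(95), np.int64(99)), (np.int64(109), np.int64(88), np.int64(92))]
102 [(np.int64(160), np.int64(51), np.int64(49)), (np.int64(167), np.int64(38), np.int64(34))]
105 [(np.int64(231), np.int64(51), np.int64(47)), (np.int64(234), np.int64(55), np.int64(49))]
108 [(np.int64(250), np.int64(59), np.int64(53)), (np.int64(255), np.int64(75), np.int64(68))]
111 [(np.int64(253), np.int64(62), np.int64(55)), (np.int64(255), np.int64(78), np.int64(71))]
114 [(np.int64(253), np.int64(63), np.int64(57)), (np.int64(255), np.int64(82), np.int64(73))]
117 [(np.int64(241), np.int64(63), np.int64(59)), (np.int64(227), np.int64(72), np.int64(67))]
120 [(np.int64(255), np.int64(74), np.int64(66)), (np.int64(255), np.int64(88), np.int64(79))]
123 [(np.int64(218), np.int64(63), np.int64(59)), (np.int64(218), np.int64(70), np.int64(66))]
126 [(np.int64(255), 
[... 183 characters left out ...]
(255), np.int64(86), np.int64(76)), (np.int64(255), np.int64(82), np.int64(73))]
135 [(np.int64(225), np.int64(68), np.int64(63)), (np.int64(223), np.int64(62), np.int64(57))]
138 [(np.int64(255), np.int64(83), np.int64(74)), (np.int64(255), np.int64(72), np.int64(66))]
141 [(np.int64(255), np.int64(80), np.int64(72)), (np.int64(255), np.int64(71), np.int64(65))]
144 [(np.int64(255), np.int64(90), np.int64(69)), (np.int64(248), np.int64(95), np.int64(64))]
147 [(np.int64(208), np.int64(165), np.int64(90)), (np.int64(217), np.int64(172), np.int64(93))]
dp [[0.0168, 0.0148, 0.0393], [0.0178, 0.0136, 0.0401], [0.0173, 0.0132, 0.039]] 
tw [[0.002, -0.019, 0.05], [0.0, 0.0, 0.0], [0.0, 0.0, 0.0]]
```

Request:
apply_moves(dp=[[0.017,0.015,0.039],[0.018,0.014,0.04],[0.017,0.013,0.039],[0,0,0],[0,0,0]], twist=[[0.002,-0.019,0.05],[0,0,0],[0,0,0],[0,0,0],[0,0,0]], fingers=[0,0,0,0,0])

```text
time: 15.5
position: [0.4562, 0.3195, 0.1036]
tool_rot: [0.288, 2.604, -0.078]
ft_force: [-0.2, -0.4, 0.1]
grip_width: 1.002
grip_force: 0.0
```

Run:
```python
from h import *
h=np.array([.4855,.3133,.051]);r=tool(-12.6,30);z=r.apply([0,0,1])
s=ctrl.get_state();print(s["position"],s["joint_positions"].round(2),(r.inv()*R.from_rotvec(s["tool_rot"])).as_rotvec())
plan([h+q*z for q in(-.03,0,.026,.046)],[r]*4)
im=get_image("wrist").astype(int);P=campose("wrist",s)
m=((im[...,0]>150)&(im[...,1]<110)&(im[...,2]<90)).astype(np.uint8)
n,l,S,C=cv2.connectedComponentsWithStats(m);i=1+S[1:,4].argmax();print(S[i],C[i],proj(P,h+[0,0,0]),proj(P,h-.03*np.array([.976,-.218,0])))
```

```text
[0.45617497 0.31954457 0.10363083] [-0.41  0.04 -0.6   2.08  0.65  0.95 -0.03] [ 0.00113319 -0.00017991  0.00033563]
dp [[0.0004, 0.0003, 0.0306], [-0.0, -0.0, 0.03], [0.0, -0.0, 0.026], [-0.0, 0.0, 0.02]] 
tw [[-0.001, 0.0, -0.0], [0.0, 0.0, 0.0], [0.0, 0.0, 0.0], [0.0, 0.0, 0.0]]
[247 158  18  53 796] [255.29396985 183.29396985] (np.float64(256.4824659643537), np.float64(185.84681065280503)) (np.float64(256.48867331845895), np.float64(162.63758607027987))
```

Request:
apply_moves(dp=[[0,0,0.03],[0,0,0.03],[0,0,0.026],[0,0,0.02],[0,0,0],[0,0,0],[0,0,0],[0,0,0],[0,0,0],[0,0,0]], twist=[[0,0,0],[0,0,0],[0,0,0],[0,0,0],[0,0,0],[0,0,0],[0,0,0],[0,0,0],[0,0,0],[0,0,0]], fingers=[0,0,0,0,0,1,1,1,1,1], newtons=45)

```text
time: 16.55
position: [0.5074, 0.3102, 0.0128]
tool_rot: [0.285, 2.602, -0.074]
ft_force: [-0.5, 0.2, -0.2]
grip_width: 0.634
grip_force: 0.0
```

Request:
apply_moves(dp=[[0,0,0],[0,0,0],[0,0,0],[0,0,0],[0,0,0],[0,0,0]], twist=[[0,0,0],[0,0,0],[0,0,0],[0,0,0],[0,0,0],[0,0,0]], fingers=[1,1,1,1,1,1])

```text
time: 17.15
position: [0.5072, 0.3092, 0.0121]
tool_rot: [0.286, 2.603, -0.077]
ft_force: [-1.5, -1.2, 1.3]
grip_width: 0.174
grip_force: 44.9
```

```bash
cat >> h.py <<'E'
N=np.array([.573,-.102,.100]); YP=10.4
def gaugeT():
    g=np.load("pics/grasp.npy"); return g
def insert(s,off=(0,0,0),tilt=None):
    """TCP pos, rot with collar face s outside the rim"""
    c=gaugeT(); r=tool(YP,-15) if tilt is None else tool(YP,tilt)
    a=np.radians(YP); d=np.array([np.cos(a),np.sin(a),-1])/np.sqrt([2,2,2])
    return N+np.array(off)-s*d-r.apply(c),r
E
python3 - <<'E'
from h import *
s=ctrl.get_state();r=R.from_rotvec(s["tool_rot"]);y=np.radians(-12.6)
d=np.array([np.cos(y),np.sin(y),0]);h=np.array([.4855,.3133,.051])
c=r.inv().apply(h+.036*d-s["position"]);np.save("pics/grasp.npy",c)
print("collar in tool",c,"gauge x in tool",r.inv().apply(d),"h",r.inv().apply(h-s["position"]))
p=np.array(s["position"]);plan([p+[0,0,k] for k in(.01,.03,.06,.1,.15,.2,.25)],[r]*7)
E
```

```text
collar in tool [-0.03159647 -0.00078077 -0.02669804] gauge x in tool [-0.86528756 -0.00096727  0.50127488] h [-0.00044612 -0.00074595 -0.04474394]
dp [[-0.005, 0.0, -0.0087], [-0.01, 0.0, -0.0173], [-0.015, 0.0, -0.026], [-0.0201, 0.0, -0.0346], [-0.0251, 0.0, -0.0433], [-0.0251, 0.0, -0.0433], [-0.0251, 0.0, -0.0433]] 
tw [[0.0, 0.0, 0.0], [0.0, 0.0, 0.0], [0.0, 0.0, 0.0], [0.0, 0.0, 0.0], [0.0, 0.0, 0.0], [0.0, 0.0, 0.0], [0.0, 0.0, 0.0]]
```

Request:
apply_moves(dp=[[-0.005,0,-0.0087],[-0.01,0,-0.0173],[-0.015,0,-0.026],[-0.02,0,-0.0346],[-0.02,0,-0.0346],[-0.02,0,-0.0346],[-0.015,0,-0.026],[-0.01,0,-0.0173],[0,0,0],[0,0,0]], twist=[[0,0,0],[0,0,0],[0,0,0],[0,0,0],[0,0,0],[0,0,0],[0,0,0],[0,0,0],[0,0,0],[0,0,0]], fingers=[1,1,1,1,1,1,1,1,1,1])

```text
time: 18.15
position: [0.5065, 0.3098, 0.2421]
tool_rot: [0.285, 2.603, -0.075]
ft_force: [-0.0, 0.6, -1.6]
grip_width: 0.17
grip_force: 44.9
```

Run:
```python
from h import *
c=np.load("pics/grasp.npy");c[1]=0;np.save("pics/grasp.npy",c)
s=ctrl.get_state();print(s["position"],s["grip_width"]*87,s["grip_force"],s["ft_force"])
# check gauge by colour in the wrist picture: red handle and brass collar, against prediction
im=get_image("wrist").astype(int);P=campose("wrist",s);cv2.imwrite("pics/held.png",im[...,::-1].astype(np.uint8))
m=((im[...,0]>140)&(im[...,1]<110)&(im[...,2]<90)).astype(np.uint8)
n,l,S,C=cv2.connectedComponentsWithStats(m);print([(S[i],C[i]) for i in range(1,n) if S[i,4]>40])
r=R.from_rotvec(s["tool_rot"]);gx=np.array([-.8653,0,.5013])
for q in(-.066,-.036,-.006,0,.1): print(q,proj(P,s["position"]+r.apply(c+q*gx)))
p1,r1=insert(.16);print("target",p1)
line(p1+[-.02,0,.04],r1,10)
print((r.inv()*r1).magnitude())
```

```text
[0.50654563 0.30984128 0.24210639] 14.831025450404232 44.850876331329346 [-0.01568416  0.59043067 -1.58833274]
[(array([ 242,  199,   29,   62, 1519], dtype=int32), array([256.01119157, 228.80513496]))]
-0.066 (np.float64(256.1382267897884), np.float64(211.26844659303222))
-0.036 (np.float64(256.1226572210088), np.float64(241.72773031005428))
-0.006 (np.float64(256.1106634652955), np.float64(265.191527752271))
0 (np.float64(256.1085878411014), np.float64(269.2521428606667))
0.1 (np.float64(256.0839790078016), np.float64(317.39525112741205))
target [ 0.4249067  -0.12918021  0.19552653]
dp [[0.0006, -0.045, 0.0003], [0.0024, -0.0449, 0.0001], [0.0043, -0.0448, 0.0002], [0.0061, -0.0446, 0.0003], [0.0078, -0.0443, 0.0006], [0.0096, -0.044, 0.0011], [0.0112, -0.0436, 0.0016], [0.0128, -0.0431, 0.0023], [0.0144, -0.0425, 0.0032], [0.0158, -0.0419, 0.0041]] 
tw [[-0.005, 0.077, -0.041], [-0.005, 0.077, -0.041], [-0.005, 0.077, -0.041], [-0.005, 0.077, -0.041], [-0.005, 0.077, -0.041], [-0.005, 0.077, -0.041], [-0.005, 0.077, -0.041], [-0.005, 0.077, -0.041], [-0.005, 0.077, -0.041], [-0.005, 0.077, -0.041]]
0.8779978215093793
```

Run:
```python
from h import *
s=ctrl.get_state();P=campose("wrist",s);r=R.from_rotvec(s["tool_rot"]);c=np.load("pics/grasp.npy")
h0=c-.036*np.array([-.8653,0,.5013])
for sag in(-8,-4,0,4,8):
    q=R.from_euler("y",-sag,degrees=True);gx=q.apply([-.8653,0,.5013]);up=np.cross(gx,[0,1,0]);up*=np.sign(-up[2])
    print(sag,[round(proj(P,s["position"]+r.apply(h0-.03*gx+k*up))[1],1) for k in(.008,-.008)], "collar->z",(r.apply(gx))[2])
```

```text
-8 [np.float64(232.7), np.float64(204.6)] collar->z -0.14037582821412206
-4 [np.float64(228.4), np.float64(201.8)] collar->z -0.07096650236608894
0 [np.float64(224.2), np.float64(199.3)] collar->z -0.001211434852056322
4 [np.float64(220.1), np.float64(197.1)] collar->z 0.06854953465080263
8 [np.float64(216.2), np.float64(195.1)] collar->z 0.13797653771141802
```

Request:
apply_moves(dp=[[0.001,-0.045,0],[0.002,-0.045,0],[0.004,-0.045,0],[0.006,-0.045,0],[0.008,-0.044,0.001],[0.01,-0.044,0.001],[0.011,-0.044,0.002],[0.013,-0.043,0.002],[0.014,-0.042,0.003],[0.016,-0.042,0.004]], twist=[[-0.005,0.077,-0.041],[-0.005,0.077,-0.041],[-0.005,0.077,-0.041],[-0.005,0.077,-0.041],[-0.005,0.077,-0.041],[-0.005,0.077,-0.041],[-0.005,0.077,-0.041],[-0.005,0.077,-0.041],[-0.005,0.077,-0.041],[-0.005,0.077,-0.041]], fingers=[1,1,1,1,1,1,1,1,1,1])

```text
time: 19.2
position: [0.4045, -0.1307, 0.2365]
tool_rot: [0.267, -2.869, 0.039]
ft_force: [0.9, -0.5, -0.9]
grip_width: 0.176
grip_force: 44.9
```

Request:
apply_moves(dp=[[0,0,0],[0,0,0],[0,0,0]], twist=[[0,0,0],[0,0,0],[0,0,0]], fingers=[1,1,1])

```text
time: 19.5
position: [0.4055, -0.1277, 0.2368]
tool_rot: [0.268, -2.873, 0.039]
ft_force: [0.2, 0.1, -0.7]
grip_width: 0.17
grip_force: 44.9
```

Run:
```python
from h import *
s=ctrl.get_state();p1,r1=insert(.16)
print(s["position"],p1,(r1.inv()*R.from_rotvec(s["tool_rot"])).as_rotvec(),s["joint_positions"].round(2))
line(p1,r1,4)
```

```text
[ 0.40548359 -0.12766906  0.23679753] [ 0.4249067  -0.12918021  0.19552653] [ 0.00431912 -0.00440094 -0.00382818] [0.03 0.02 0.13 1.72 0.09 1.64 1.91]
dp [[-0.0072, -0.0012, 0.0088], [-0.0072, -0.0012, 0.0088], [-0.0072, -0.0012, 0.0088], [-0.0072, -0.0012, 0.0088]] 
tw [[-0.001, 0.001, 0.001], [-0.001, 0.001, 0.001], [-0.001, 0.001, 0.001], [-0.001, 0.001, 0.001]]
```

Request:
apply_moves(dp=[[-0.007,-0.001,0.009],[-0.007,-0.001,0.009],[-0.007,-0.001,0.009],[-0.007,-0.001,0.009],[0,0,0],[0,0,0]], twist=[[-0.001,0.001,0.001],[-0.001,0.001,0.001],[-0.001,0.001,0.001],[-0.001,0.001,0.001],[0,0,0],[0,0,0]], fingers=[1,1,1,1,1,1])

```text
time: 20.1
position: [0.4239, -0.1299, 0.1954]
tool_rot: [0.258, -2.87, 0.036]
ft_force: [0.8, -0.2, -0.8]
grip_width: 0.174
grip_force: 44.8
```

Run:
```python
from h import *
s=ctrl.get_state();p1,r1=insert(.115)
print(s["position"],p1,(r1.inv()*R.from_rotvec(s["tool_rot"])).as_rotvec())
line(p1,r1,4)
im=get_image("wrist");cv2.imwrite("pics/ins.png",im[...,::-1])
P=campose("wrist",s);r=R.from_rotvec(s["tool_rot"]);c=gaugeT();gx=np.array([-.8653,0,.5013])
for q in(0,.05,.1): print("rod",q,proj(P,s["position"]+r.apply(c+q*gx)))
print("neck",proj(P,N))
# brass pixels and rod-free rows
i=im.astype(int);m=((i[...,0]>150)&(i[...,0]-i[...,2]>70)&(i[...,1]>90)).astype(np.uint8)
n,l,S,C=cv2.connectedComponentsWithStats(m);print([(S[k],C[k].round(1)) for k in range(1,n) if S[k,4]>25])
```

```text
[ 0.42389274 -0.1298653   0.19541063] [ 0.45620375 -0.12343612  0.16370672] [ 0.00069938 -0.00038795  0.00203115]
dp [[-0.01, 0.0001, 0.0055], [-0.01, 0.0001, 0.0055], [-0.01, 0.0001, 0.0055], [-0.01, 0.0001, 0.0055]] 
tw [[-0.0, 0.0, -0.001], [-0.0, 0.0, -0.001], [-0.0, 0.0, -0.001], [-0.0, 0.0, -0.001]]
rod 0 (np.float64(255.98608238634853), np.float64(268.73887010770335))
rod 0.05 (np.float64(256.0124207353836), np.float64(296.76068423509514))
rod 0.1 (np.float64(256.0315750758971), np.float64(317.1393104309159))
neck (np.float64(256.84832963402397), np.float64(336.51932240092435))
[(array([213, 253,   6,  45, 209], dtype=int32), array([215.8, 276.4])), (array([293, 252,   6,  47, 214], dtype=int32), array([295.5, 276. ])), (array([ 106,  310,  294,   17, 3459], dtype=int32), array([269.6, 319. ]))]
```

Request:
apply_moves(dp=[[-0.01,0,0.0055],[-0.01,0,0.0055],[-0.01,0,0.0055],[-0.01,0,0.0055],[0,0,0],[0,0,0]], twist=[[0,0,-0.001],[0,0,-0.001],[0,0,0],[0,0,0],[0,0,0],[0,0,0]], fingers=[1,1,1,1,1,1])

```text
time: 20.75
position: [0.4564, -0.1239, 0.1638]
tool_rot: [0.261, -2.869, 0.035]
ft_force: [1.1, -0.3, -1.0]
grip_width: 0.168
grip_force: 44.9
```

Run:
```python
from h import *
s=ctrl.get_state();p1,r1=insert(.085)
print(s["position"],insert(.115)[0],p1,s["ft_force"])
line(p1,r1,8)
```

```text
[ 0.45639838 -0.12394571  0.1637995 ] [ 0.45620375 -0.12343612  0.16370672] [ 0.47706845 -0.11960673  0.14249352] [ 1.06275073 -0.27844277 -0.98500329]
dp [[-0.0032, 0.0001, 0.0019], [-0.0032, 0.0001, 0.0019], [-0.0032, 0.0001, 0.0019], [-0.0032, 0.0001, 0.0019], [-0.0032, 0.0001, 0.0019], [-0.0032, 0.0001, 0.0019], [-0.0032, 0.0001, 0.0019], [-0.0032, 0.0001, 0.0019]] 
tw [[-0.0, 0.0, 0.0], [-0.0, 0.0, 0.0], [-0.0, 0.0, 0.0], [-0.0, 0.0, 0.0], [-0.0, 0.0, 0.0], [-0.0, 0.0, 0.0], [-0.0, 0.0, 0.0], [-0.0, 0.0, 0.0]]
```

Request:
apply_moves(dp=[[-0.0033,0,0.0019],[-0.0033,0,0.0019],[-0.0033,0,0.0019],[-0.0033,0,0.0019],[-0.0033,0,0.0019],[-0.0033,0,0.0019],[0,0,0],[0,0,0]], twist=[[0,0,0],[0,0,0],[0,0,0],[0,0,0],[0,0,0],[0,0,0],[0,0,0],[0,0,0]], fingers=[1,1,1,1,1,1,1,1])

```text
time: 21.55
position: [0.4724, -0.1211, 0.148]
tool_rot: [0.261, -2.87, 0.036]
ft_force: [-0.3, -0.2, -0.5]
grip_width: 0.17
grip_force: 44.9
```

Request:
apply_moves(dp=[[-0.0033,0,0.0019],[-0.0033,0,0.0019],[0,0,0],[0,0,0]], twist=[[0,0,0],[0,0,0],[0,0,0],[0,0,0]], fingers=[1,1,1,1])

```text
time: 21.95
position: [0.4778, -0.1199, 0.1425]
tool_rot: [0.262, -2.87, 0.035]
ft_force: [-0.0, -0.1, -0.5]
grip_width: 0.167
grip_force: 44.9
```

Request:
apply_moves(dp=[[-0.0035,0,0.002],[-0.0035,0,0.002],[-0.0035,0,0.002],[-0.0035,0,0.002],[-0.0035,0,0.002],[0,0,0]], twist=[[0,0,0],[0,0,0],[0,0,0],[0,0,0],[0,0,0],[0,0,0]], fingers=[1,1,1,1,1,1])

```text
time: 22.55
position: [0.4921, -0.1173, 0.128]
tool_rot: [0.262, -2.87, 0.035]
ft_force: [0.9, 0.4, -1.2]
grip_width: 0.17
grip_force: 44.9
```

Run:
```python
from h import *
s=ctrl.get_state();p1,r1=insert(.02)
print(s["position"],insert(.065)[0],p1,s["ft_force"],(r1.inv()*R.from_rotvec(s["tool_rot"])).as_rotvec())
line(p1,r1,10)
```

```text
[ 0.49209774 -0.11733968  0.12796692] [ 0.49097825 -0.11705381  0.12835138] [ 0.52227531 -0.11130972  0.09653158] [ 0.85591634  0.40929085 -1.2297303 ] [ 0.00080284 -0.00106412 -0.0002489 ]
dp [[-0.0038, 0.0, 0.0022], [-0.0038, 0.0, 0.0022], [-0.0038, 0.0, 0.0022], [-0.0038, 0.0, 0.0022], [-0.0038, 0.0, 0.0022], [-0.0038, 0.0, 0.0022], [-0.0038, 0.0, 0.0022], [-0.0038, 0.0, 0.0022], [-0.0038, 0.0, 0.0022], [-0.0038, 0.0, 0.0022]] 
tw [[-0.0, 0.0, 0.0], [-0.0, 0.0, 0.0], [-0.0, 0.0, 0.0], [-0.0, 0.0, 0.0], [-0.0, 0.0, 0.0], [-0.0, 0.0, 0.0], [-0.0, 0.0, 0.0], [-0.0, 0.0, 0.0], [-0.0, 0.0, 0.0], [-0.0, 0.0, 0.0]]
```

Request:
apply_moves(dp=[[-0.0038,0,0.0022],[-0.0038,0,0.0022],[-0.0038,0,0.0022],[-0.0038,0,0.0022],[-0.0038,0,0.0022],[0,0,0]], twist=[[0,0,0],[0,0,0],[0,0,0],[0,0,0],[0,0,0],[0,0,0]], fingers=[1,1,1,1,1,1])

```text
time: 23.15
position: [0.5074, -0.1145, 0.1124]
tool_rot: [0.262, -2.87, 0.035]
ft_force: [0.0, 0.2, -0.0]
grip_width: 0.171
grip_force: 44.9
```

Request:
apply_moves(dp=[[-0.0038,0,0.0022],[-0.0038,0,0.0022],[-0.0038,0,0.0022],[-0.0038,0,0.0022],[-0.0038,0,0.0022],[0,0,0]], twist=[[0,0,0],[0,0,0],[0,0,0],[0,0,0],[0,0,0],[0,0,0]], fingers=[1,1,1,1,1,1])

```text
time: 23.75
position: [0.5227, -0.1118, 0.0969]
tool_rot: [0.262, -2.87, 0.035]
ft_force: [-1.1, 0.4, 0.0]
grip_width: 0.168
grip_force: 44.9
```

Request:
apply_moves(dp=[[-0.0038,0,0.0022],[-0.0038,0,0.0022],[-0.0026,0,0.0015],[0,0,0]], twist=[[0,0,0],[0,0,0],[0,0,0],[0,0,0]], fingers=[1,1,1,1])

```text
time: 24.15
position: [0.5308, -0.1104, 0.0888]
tool_rot: [0.261, -2.87, 0.036]
ft_force: [-0.3, -0.0, -1.3]
grip_width: 0.169
grip_force: 44.9
```

Request:
apply_moves(dp=[[-0.0017,0,0.001],[-0.0017,0,0.001],[0,0,0]], twist=[[0,0,0],[0,0,0],[0,0,0]], fingers=[1,1,1])

```text
time: 24.45
position: [0.5335, -0.1099, 0.0862]
tool_rot: [0.261, -2.87, 0.036]
ft_force: [0.3, -0.3, -0.9]
grip_width: 0.169
grip_force: 44.9
```

Request:
apply_moves(dp=[[-0.0009,0,0.0005],[-0.0009,0,0.0005],[0,0,0]], twist=[[0,0,0],[0,0,0],[0,0,0]], fingers=[1,1,1])

```text
time: 24.75
position: [0.5349, -0.1097, 0.0849]
tool_rot: [0.261, -2.87, 0.036]
ft_force: [-0.3, 0.4, -0.7]
grip_width: 0.169
grip_force: 44.9
```

Request:
apply_moves(dp=[[-0.0009,0,0.0005],[-0.0009,0,0.0005],[0,0,0]], twist=[[0,0,0],[0,0,0],[0,0,0]], fingers=[1,1,1])

```text
time: 25.05
position: [0.5364, -0.1094, 0.0834]
tool_rot: [0.261, -2.87, 0.036]
ft_force: [-0.4, 0.5, -0.4]
grip_width: 0.175
grip_force: 44.9
```

Request:
apply_moves(dp=[[-0.0009,0,0.0005],[0,0,0],[0,0,0]], twist=[[0,0,0],[0,0,0],[0,0,0]], fingers=[1,1,1])

```text
time: 25.35
position: [0.5365, -0.1094, 0.0832]
tool_rot: [0.261, -2.869, 0.036]
ft_force: [-3.2, -0.2, 3.8]
grip_width: 0.172
grip_force: 44.9
```

Request:
apply_moves(dp=[[-0.0006,0,0.0003],[0,0,0],[0,0,0],[0,0,0]], twist=[[0,0,0],[0,0,0],[0,0,0],[0,0,0]], fingers=[1,1,1,1])

```text
time: 25.75
position: [0.5366, -0.1095, 0.0832]
tool_rot: [0.261, -2.869, 0.035]
ft_force: [-4.8, -0.4, 7.0]
grip_width: 0.173
grip_force: 44.9
```

Request:
apply_moves(dp=[[0.0035,0,-0.002],[0.007,0,-0.004],[0.012,0,-0.007],[0.014,0,-0.008],[0.014,0,-0.008],[0.014,0,-0.008],[0.014,0,-0.008],[0.014,0,-0.008],[0.014,0,-0.008],[0.014,0,-0.008]], twist=[[0,0,0],[0,0,0],[0,0,0],[0,0,0],[0,0,0],[0,0,0],[0,0,0],[0,0,0],[0,0,0],[0,0,0]], fingers=[1,1,1,1,1,1,1,1,1,1])

```text
time: 26.75
position: [0.4396, -0.1272, 0.1811]
tool_rot: [0.261, -2.871, 0.036]
ft_force: [0.2, -0.5, -1.1]
grip_width: 0.17
grip_force: 44.9
```

Request:
apply_moves(dp=[[0.011,0,-0.04],[0.011,0,-0.04],[0,0,0],[0,0,0]], twist=[[0,0,0],[0,0,0],[0,0,0],[0,0,0]], fingers=[1,1,1,1])

```text
time: 27.15
position: [0.44, -0.1272, 0.2643]
tool_rot: [0.261, -2.873, 0.036]
ft_force: [-0.7, -1.0, -0.4]
grip_width: 0.171
grip_force: 44.9
```

Run:
```python
from h import *
s=ctrl.get_state();print(s["position"],s["ft_force"],s["grip_force"],s["grip_width"])
c=gaugeT();r1=tool(-12.6,30);gx=np.array([-.8653,0,.5013])
rest=np.array([.5725,.2935,0]);y=np.radians(-12.6)
print("tip start",np.array([.4855,.3133])+.136*np.array([np.cos(y),np.sin(y)]))
tip=np.array([.575,.2925,.20]);p=tip-r1.apply(c+.1*gx);print("goal",p)
line(p,r1,13)
```

```text
[ 0.44004984 -0.12719094  0.26425293] [-0.73672487 -0.98009855 -0.42503997] 44.85617995262146 0.17108353729061107
tip start [0.61822468 0.28363252]
goal [0.46372938 0.31737193 0.16122943]
dp [[-0.0097, 0.0333, 0.0056], [-0.0083, 0.0336, 0.006], [-0.0069, 0.0339, 0.0063], [-0.0054, 0.0341, 0.0065], [-0.004, 0.0343, 0.0067], [-0.0025, 0.0344, 0.0067], [-0.001, 0.0345, 0.0067], [0.0005, 0.0345, 0.0066], [0.0019, 0.0345, 0.0063], [0.0034, 0.0345, 0.006], [0.0048, 0.0344, 0.0057], [0.0062, 0.0342, 0.0052], [0.0076, 0.034, 0.0046]] 
tw [[0.004, -0.059, 0.031], [0.004, -0.059, 0.031], [0.004, -0.059, 0.031], [0.004, -0.059, 0.031], [0.004, -0.059, 0.031], [0.004, -0.059, 0.031], [0.004, -0.059, 0.031], [0.004, -0.059, 0.031], [0.004, -0.059, 0.031], [0.004, -0.059, 0.031], [0.004, -0.059, 0.031], [0.004, -0.059, 0.031], [0.004, -0.059, 0.031]]
```

Request:
apply_moves(dp=[[-0.01,0.033,0.006],[-0.008,0.034,0.006],[-0.007,0.034,0.006],[-0.005,0.034,0.0065],[-0.004,0.034,0.0065],[-0.0025,0.034,0.0065],[-0.001,0.0345,0.0065],[0.0005,0.0345,0.0065],[0.002,0.0345,0.006],[0.0035,0.0345,0.006]], twist=[[0.004,-0.059,0.031],[0.004,-0.059,0.031],[0.004,-0.059,0.031],[0.004,-0.059,0.031],[0.004,-0.059,0.031],[0.004,-0.059,0.031],[0.004,-0.059,0.031],[0.004,-0.059,0.031],[0.004,-0.059,0.031],[0.004,-0.059,0.031]], fingers=[1,1,1,1,1,1,1,1,1,1])

```text
time: 28.15
position: [0.4551, 0.2149, 0.1831]
tool_rot: [0.17, 2.798, -0.071]
ft_force: [1.3, 0.2, 0.2]
grip_width: 0.169
grip_force: 44.8
```

Request:
apply_moves(dp=[[0.005,0.034,0.0055],[0.006,0.034,0.005],[0.0075,0.034,0.0045],[0,0,0],[0,0,0],[0,0,0]], twist=[[0.004,-0.059,0.031],[0.004,-0.059,0.031],[0.004,-0.059,0.031],[0,0,0],[0,0,0],[0,0,0]], fingers=[1,1,1,1,1,1])

```text
time: 28.75
position: [0.461, 0.3146, 0.1607]
tool_rot: [0.283, 2.612, -0.079]
ft_force: [0.2, -1.3, -0.8]
grip_width: 0.168
grip_force: 44.9
```

Run:
```python
from h import *
s=ctrl.get_state();r=R.from_rotvec(s["tool_rot"]);P=campose("wrist",s)
r1=tool(-12.6,30);print(s["position"],s["ft_force"],s["grip_force"],(r1.inv()*r).as_rotvec())
c=gaugeT();gx=np.array([-.8653,0,.5013]);print("tip",s["position"]+r.apply(c+.1*gx),"gx",r.apply(gx))
im=get_image("wrist").astype(int)
m=((im[...,0]>140)&(im[...,1]<110)&(im[...,2]<90)).astype(np.uint8)
n,l,S,C=cv2.connectedComponentsWithStats(m);print([(S[i],C[i]) for i in range(1,n) if S[i,4]>40])
# hatch and bystanders: compare the top picture with the first one
im=get_image("top")[:,:,::-1];cv2.imwrite("pics/topend.png",im);a=cv2.imread("pics/top0_raw.png")
for n,(u,v) in dict(tub=(366,141),case=(389,193),bottle=(134,184),marker=(263,245)).items():
    t=a[v-16:v+16,u-24:u+24];w=im[v-26:v+26,u-34:u+34];q=cv2.matchTemplate(w,t,cv2.TM_CCOEFF_NORMED);_,m,_,l=cv2.minMaxLoc(q);print(n,round(m,2),l[0]-10,l[1]-10)
```

```text
[0.46102235 0.31464799 0.16070246] [ 0.17282786 -1.27603488 -0.83222108] 44.85679864883423 [ 0.00063097  0.00712375 -0.00441532]
tip [0.57266922 0.29021059 0.19865912] gx [ 0.97665919 -0.21472856 -0.00861714]
[(array([ 242,  199,   30,   62, 1523], dtype=int32), array([255.85620486, 229.31057124]))]
tub 1.0 0 0
case 1.0 0 0
bottle 0.98 0 0
marker 0.99 0 0
```

```bash
python3 -c "
from bench import ctrl
print(ctrl.close_job())"
```

```text
the job is handed in; nothing more can be done
None
```

The job is handed in: the hatch was raised onto its stop, the gauge was seated in the neck at about 8.5 N and drawn out, and it is now held level with its tip about 20 cm above the worktop over the drip tray. The tub, case, bottle and marker had not moved in the last top-camera picture; I did not re-measure the hatch angle after letting go, and no verdict came back at hand-in.

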